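# Clear the stamp case and flip its lid open

## Task

The strop block has been left lying on the lid of the stamp case: push it with the fingers back off the lid onto the granite slab behind the case, sliding it without picking it up, so that it lies on the slab clear of the case. Then put a fingertip under the front lip of the lid and swing the lid up and over, past upright, until it rests all the way back by itself; do not fling it, and leave the case standing where it is and everything else undisturbed.

Things in the scene. Friction and masses are not known exactly. Their poses are not given: they have to be found in the camera images.
- case: Stamp case: open wooden box, 120 mm deep (its x) by 230 mm wide (its y) by 44 mm high without the lid, walls 8 mm, about 1.8 kg, standing loose on the table; steel stamps inside lie below 30 mm. It stands side-on: its front with the lid's lip faces the robot's right, its hinged back the slab on the left. Origin: centre of its underside; x from front to back, z up.
- lid (a joint): Lid of the case: wooden board 135 deep x 230 wide x 8 mm, 0.16-0.25 kg, on top of the walls (closed: top 52 mm, underside 44 mm above table), hinged along the case's back top edge; juts 15 mm past the front wall as a finger lip. 0 = closed, grows as it swings up and back, about 1.5 = balance, 1.95 rad = fully back on the hinges' stop. Swings freely: falls shut short of upright, falls back past it.
- lid_lip (a point): Middle of the lower front edge of the lid lip; 135 mm from the hinge line; moves with the lid.
- lid_hinge (a point): Middle of the hinge line of the lid: 60 mm behind the case's origin along its x and 44 mm above it; the hinge line runs along the case's y.
- slab: Granite tooling slab on a rubber pad, dark grey, 280 mm (its x) by 240 mm (its y), top 48 mm above the table, heavy and fixed. It stands behind the case (to the robot's left of it), its long side along the case's back with a gap of 12 to 19 mm; its top is 4 mm lower than the closed lid's top. Origin: centre of its underside; x away from the robot, y left (away from the case), z up.
- strop: Bench strop block: loose flat wooden block with brown leather on top, 130 mm (its x) by 60 mm (its y) by 18 mm thick, 0.11 to 0.22 kg, lying on the closed lid with its long side running roughly along the hinge line. Origin: centre of its underside; x away from the robot, z up.
- rivet_tin: Bystander: round aluminium tin, 40 mm across, 22 mm high, standing on the slab near its edge away from the case. Origin: centre of its underside.
- maul: Bystander: maul standing on its head, head 66 mm across and 87 mm high, handle up to 228 mm. Origin: centre of its underside.
- anvil: Bystander: small steel setting anvil, 52 mm disc, 20 mm high. Origin: centre of its underside.
- water_bowl: Bystander: white bowl, 100 mm across, 40 mm high. Origin: centre of its underside.
- dye_a: Bystander: amber dye bottle, 46 mm across, 100 mm high. Origin: centre of its underside.
- dye_b: Bystander: amber dye jar, 56 mm across, 75 mm high. Origin: centre of its underside.
- thread_spool: Bystander: spool of thread, 44 mm across, 57 mm high. Origin: centre of its underside.
Things that resemble listed ones, but are neither listed nor needed, are in the scene too. Of the things that look like the strop, the middle-sized one is meant.

How it is judged:
By the outcome, as a careful person would: the job done as asked, in the order asked, and still so for the second after the job is handed in, with the robot touching nothing.
It also fails if it takes over 64 s, if anything falls off the work surface, if the arm or the gripper's body presses on something with over 40 N, if the wrist force passes 120 N, or if a joint passes its speed limit or range.

## Robot

A 6-joint arm with a two-finger parallel gripper is mounted at the origin on the work surface. World frame = base frame: x ahead of the robot, y to its left, z up, the work surface at z = 0. Lengths are in m, angles in rad, forces in N, time in s.
With the tool pointing down it reaches from about 0.35 to 0.875 m from the base axis. Payload 4.2 kg.
Tool frame: the origin (TCP) lies at the very end of the fingers, on their centre line; the grasp point (between the pads) lies 19 mm behind it (env.pinch_z is the distance from the TCP to the grasp point, in m); x points along the fingers, y is the direction in which the jaws open and shut, and the axes are right-handed (so a half turn about x gives the same grasp; the last joint's range is limited). The gripper opens to 87 mm and grips with 3 to 60 N. Pads are 19 mm wide; open, the fingers measure 117 mm over their backs; the gripper's body (75 mm by 190 mm) begins 51 mm behind the grasp point.
Start: joints at [-1.032, 0.385, 0.008, 0, -1.194, -0.259], TCP at [0.173, -0.601, 0.223] pointing down, gripper open.
Joint ranges: [-3.14, 3.14], [-1.21, 2.06], [-1.07, 1.41], [-3.16, 2.05], [-2.99, -0.16], [-3.1, 3.1]. Speed limits (rad/s): [2.79, 2.79, 3.14, 3.14, 3.14, 3.14].

## Interface

Orientations are given as a unit quaternion [x, y, z, w].
In Python, from bench import env, gripper_to, vision, nets, readout gives the robot as it stands. Calls block until the motion is done:
- env.movep(position, orientation): joint-space move of the TCP to a pose.
- env.servo_line(position, max_speed=0.15, rotation=None): straight line of the TCP; rotation=None keeps the orientation; max_speed is the mean speed in m/s.
- env.set_joints(angles): joint-space move.
- gripper_to(opening): finger opening in m; the grip force is fixed at half the most; returns when the fingers have stopped.
- env.hold(seconds).
- env.ik(position, orientation): joint angles nearest the present ones, or None.
- vision.capture(name): name is "side" or "top" or "wrist"; returns a dict with "image" (400x640x3 uint8, red, green, blue), "z_map" (400x640 float32, m along the optical axis (not along the pixel's ray), 0 where there is no reading), "fx", "fy", "cx", "cy" (pixels), "rvec" (rotation vector, rad) and "tvec" (3), from world to camera coordinates, as OpenCV has them. Camera axes: x right, y down, z forward; pixel columns grow to the right and rows downward; lengths in m; the calibration is good to about 2 mm. A picture is of the moment at which its call begins.
A pose or a line that the arm cannot do raises env.IKError and nothing moves.
- env.close_job(): hands the job in, once; it reports no verdict.
Trained networks look in a picture, given as the dict that the camera call returned (one of the last four; its "shot" number tells which), for a name from the list of things; names that differ only in an ending like _2 or _b are one class to them, and where a whole thing is asked for, a point or a joint stands for the part that bears it (a point fixed in the world has none). Each returns a list of dicts, best first, with "confidence" (0 to 1); they miss things now and then, are a little off and sometimes report something else, mostly with a low value. They report only what shows in the picture. A call takes as long as a camera call. They do not tell look-alikes from the thing itself.
- nets.silhouettes(picture, label): "mask" (400x640 bool, what is visible of it) and "point" ([column, row] as shares, 0 to 1, of the picture: columns of its width, rows of its height, amid what is visible of it).
- nets.spot_point(picture, label): "point" ([column, row] as shares, 0 to 1, of the picture: columns of its width, rows of its height: a listed point, or the origin of a listed thing).
Readings, each from a call of its own:
- readout.current_t(): time.
- readout.current_joint_pos(): joint angles.
- readout.current_joint_velocities(): joint speeds.
- readout.current_tau(): joint torques, N m.
- readout.current_eef_pos(): TCP position.
- readout.current_tcp_rot(): TCP orientation.
- readout.current_force(): force on the tool from outside, world axes, zero at the start.
- readout.current_torque(): the same for the moment, N m.
- readout.current_gripper_width(): finger opening in m.
Only numpy, scipy, OpenCV 4.12 (cv2) and the standard library are available. Lean on these libraries where they do the work, as an engineer would, in place of code of your own. Each camera call takes 0.05 s, during which the arm holds its last target.

## Working session

There is one attempt and no reset: what is moved stays moved. The work goes in short steps, each a Python script; the robot and the scene stay as the last script left them, time stands still between calls to the robot, and variables do not carry over. Pictures are saved under pics/ and viewed, and the job is handed in when it is done.

```bash
ls; mkdir -p pics; python3 - <<'E'
from bench import env, gripper_to, vision, nets, readout
import cv2
print(readout.current_t())
for n in ["side","top","wrist"]:
    p=vision.capture(n); cv2.imwrite(f"pics/a_{n}.png",p["image"][:,:,::-1]); print(n,p["rvec"],p["tvec"],p["fx"])
print(readout.current_t(), readout.current_tcp_rot())
E
```

```text
pics
0.0
side [ 0.3135269  -2.61312121  1.48797091] [0.45398029 0.13364048 1.42212941] 510.72731150250047
top [ 2.15439007 -2.10161329  0.19500268] [-0.04646655  0.47615107  1.27068839] 376.0823066300116
wrist [-1.7802318  -2.36402705 -0.33020402] [ 0.62466926 -0.03244936  0.39153049] 332.76588463278057
0.15 [-0.09799225  0.70031472  0.09912388  0.70009376]
```

View pics/a_side.png

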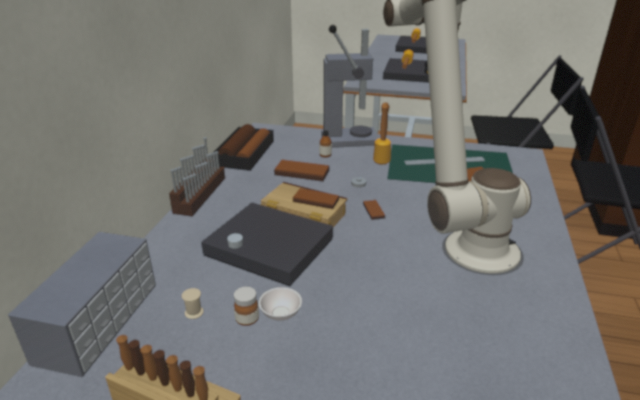

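View pics/a_top.png

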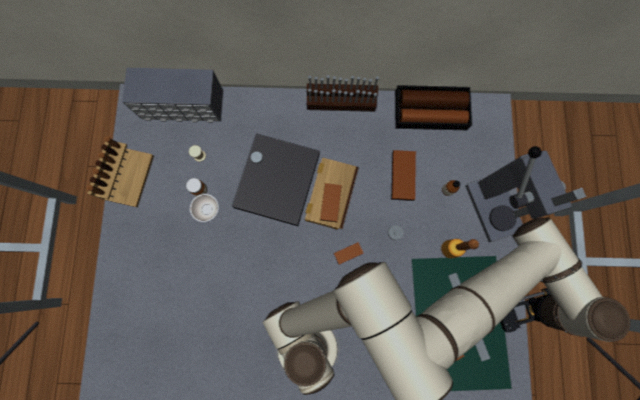

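The side view shows the case at about (305,203) with the strop on it at (318,198), and the slab at (268,240) with the tin on it. The look-alikes are a large one at (302,170) and a small one at (373,209). In the top view the case is at (331,192), the slab at (277,178), the anvil at (396,232) and the maul at (458,247). Next I'll measure these.

```bash
cat > h.py <<'E'
from bench import env, gripper_to, vision, nets, readout
import cv2, numpy as np
def cloud(p):
    R=cv2.Rodrigues(np.array(p["rvec"],float))[0]; t=np.array(p["tvec"],float).ravel()
    v,u=np.mgrid[0:400,0:640]; z=p["z_map"].astype(float)
    c=np.stack([(u-p["cx"])/p["fx"]*z,(v-p["cy"])/p["fy"]*z,z],-1)
    w=(c-t)@R; w[z==0]=np.nan
    return w
def proj(p,X):
    return cv2.projectPoints(np.array(X,float).reshape(-1,3),np.array(p["rvec"],float),np.array(p["tvec"],float),np.array([[p["fx"],0,p["cx"]],[0,p["fy"],p["cy"]],[0,0,1]],float),None)[0].reshape(-1,2)
def save(p,name,s=1,crop=None):
    im=p["image"][:,:,::-1]
    if crop: a,b,c,d=crop; im=im[b:d,a:c]
    cv2.imwrite(f"pics/{name}.png",cv2.resize(im,None,fx=s,fy=s,interpolation=cv2.INTER_CUBIC))
E
python3 - <<'E'
from h import *
for n in ["top","side"]:
    p=vision.capture(n); w=cloud(p)
    for lab in ["case","lid","slab","strop","rivet_tin","anvil","maul","water_bowl"]:
        for r in nets.silhouettes(p,lab)[:4]:
            m=r["mask"]; q=w[m]; q=q[np.isfinite(q[:,0])]
            if len(q)<5: continue
            zt=np.percentile(q[:,2],90); top=q[abs(q[:,2]-np.median(q[:,2]))<.008]
            rc=cv2.minAreaRect((top[:,:2]*1000).astype(np.float32))
            print(n,lab,round(r["confidence"],2),np.round(np.array(r["point"])*[640,400]),m.sum(),"medz",round(np.median(q[:,2]),4),"z90",round(zt,3),"rect",np.round(rc[0]),np.round(rc[1]),round(rc[2],1))
    for lab in ["lid_lip","lid_hinge","case","slab","strop"]:
        print(lab,[(round(r["confidence"],2),np.round(np.array(r["point"])*[640,400])) for r in nets.spot_point(p,lab)[:3]])
    np.savez(f"/tmp/{n}.npz",w=w,im=p["image"])
    save(p,"b_"+n,4,(215,120,375,240) if n=="top" else (190,140,390,290))
print(readout.current_t())
E
```

```text
top case 0.65 [334. 183.] 1880 medz 0.0511 z90 0.055 rect [531. -71.] [138. 230.] 76.7
top lid 0.66 [331. 184.] 1831 medz 0.0512 z90 0.055 rect [532. -71.] [139. 231.] 76.1
top slab 0.63 [276. 178.] 5140 medz 0.0469 z90 0.05 rect [579. 125.] [240. 281.] 75.3
top strop 0.96 [334. 204.] 636 medz 0.0689 z90 0.072 rect [493. -68.] [ 60. 129.] 84.2
top strop 0.67 [405. 175.] 1199 medz 0.0239 z90 0.028 rect [ 610. -331.] [ 83. 181.] 88.6
top strop 0.65 [348. 252.] 308 medz 0.0123 z90 0.015 rect [ 325. -135.] [44. 93.] 25.1
top rivet_tin 0.58 [257. 157.] 107 medz 0.0685 z90 0.072 rect [646. 196.] [38. 37.] 28.4
top anvil 0.45 [395. 229.] 185 medz 0.0126 z90 0.018 rect [ 401. -301.] [50. 50.] 45.2
top maul 0.83 [456. 247.] 523 medz 0.0841 z90 0.221 rect [ 347. -490.] [57. 54.] 1.5
top water_bowl 0.66 [203. 207.] 617 medz 0.0181 z90 0.039 rect [469. 378.] [81. 81.] 3.0
lid_lip [(0.6, array([349., 197.])), (0.28, array([257., 159.]))]
lid_hinge [(0.58, array([311., 188.]))]
case [(0.73, array([330., 193.])), (0.16, array([255., 160.]))]
slab []
strop [(0.71, array([348., 254.])), (0.69, array(
[... 680 characters left out ...]
 [234. 240.] 207 medz 0.0693 z90 0.073 rect [648. 200.] [41. 40.] 88.0
side anvil 0.56 [359. 186.] 150 medz 0.0153 z90 0.019 rect [ 401. -296.] [47. 58.] 23.7
side maul 0.77 [382. 143.] 657 medz 0.0792 z90 0.194 rect [ 347. -484.] [55. 55.] 69.9
side maul 0.55 [296. 205.] 1180 medz 0.0538 z90 0.056 rect [532. -68.] [146. 236.] 75.5
side water_bowl 0.75 [282. 303.] 1143 medz 0.0247 z90 0.041 rect [468. 375.] [84. 92.] 19.2
lid_lip [(0.76, array([316., 192.]))]
lid_hinge [(0.65, array([292., 214.])), (0.5, array([248., 316.]))]
case [(0.57, array([304., 215.]))]
slab [(0.96, array([268., 246.]))]
strop [(0.75, array([371., 214.])), (0.75, array([303., 173.])), (0.59, array([317., 201.]))]
1.55
```

View pics/b_top.png

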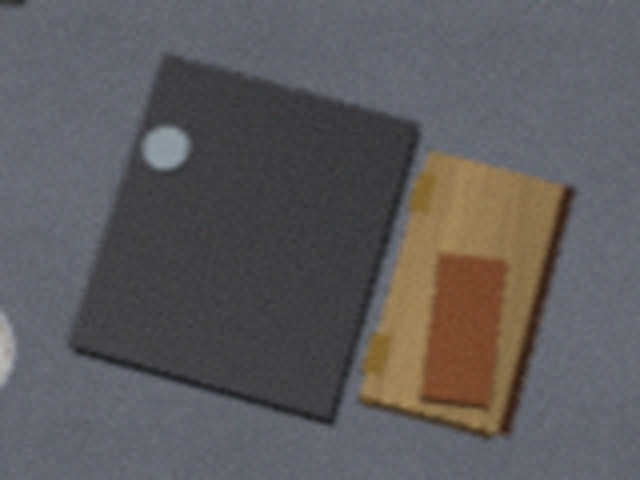

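View pics/b_side.png

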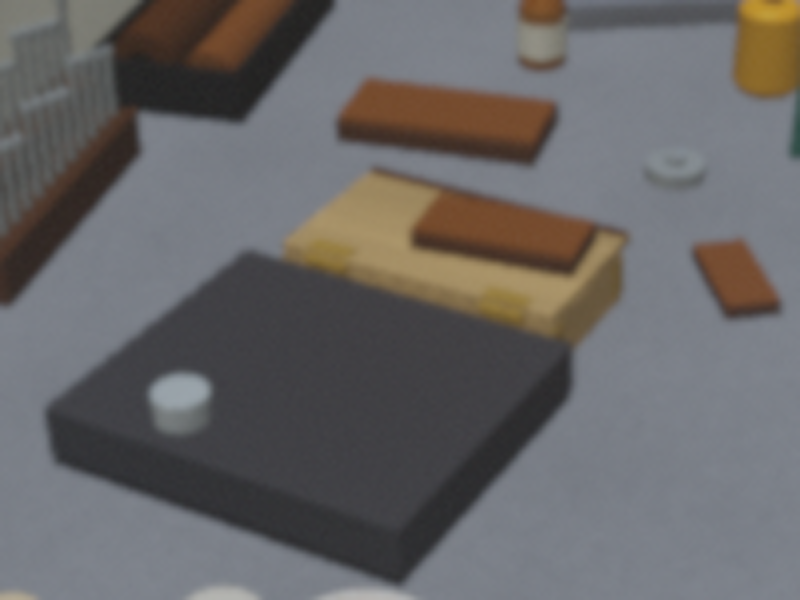

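Two cameras agree on the geometry: the lid centre is at about (531.5,-70) mm, the case is turned about 14.5°, and the strop is at (493,-68). I'll check reachability for the push and for a caged lid swing, with the lid between slightly open fingers so it can't drop hard past the balance point.

```bash
cat >> h.py <<'E'
from scipy.spatial.transform import Rotation as Rot
A=np.radians(14.5)
e=np.array([np.cos(A),-np.sin(A),0]); b=np.array([np.sin(A),np.cos(A),0]); zz=np.array([0,0,1.])
LC=np.array([.5315,-.070,0])      # lid centre
H=LC+.0675*b+.044*zz              # hinge
def W(be,bb,z): return LC+be*e+bb*b+z*zz
def quat(x,y): 
    x=x/np.linalg.norm(x); return Rot.from_matrix(np.stack([x,y,np.cross(x,y)],1)).as_quat()
def qtool(th,jaw,s):   # th pitch below horizontal toward +b
    d=np.cos(th)*b-np.sin(th)*zz; n=np.sin(th)*b+np.cos(th)*zz
    return quat(d, s*(e if jaw=="e" else n)), d, n
E
python3 - <<'E'
from h import *
np.set_printoptions(precision=2,suppress=True)
print("gap", H[:2], (np.array([.578,.124])-H[:2])@b[:2]-.12)
for s in (1,-1):
    q,_,_=qtool(np.pi/2,"e",s)
    for bb,z in ((-.078,.3),(-.078,.057),(.108,.057)): print("push",s,env.ik(W(-.038,bb,z),q))
for jaw in "en":
  for s in (1,-1):
    for be in (0,-.05):
      for th in (30,40,50,60,75,90,110):
        q,d,n=qtool(np.radians(th),jaw,s)
        ph=max(0,np.radians((th-40)*90/50)) if th<=90 else np.radians(th)
        P=H+.125*(-np.cos(ph)*b+np.sin(ph)*zz)+be*e
        print(jaw,s,be,th,env.ik(P,q))
E
```

```text
gap [ 0.55 -0.  ] 0.011963312421884448
push 1 [ 0.05  0.11 -0.17  0.   -1.29  2.84]
push 1 [ 0.05  0.36 -0.52  0.   -0.69  2.84]
push 1 [ 0.39  0.4  -0.45  0.   -0.72  2.49]
push -1 [ 0.05  0.11 -0.17  0.   -1.29 -0.3 ]
push -1 [ 0.05  0.36 -0.52  0.   -0.69 -0.3 ]
push -1 [ 0.39  0.4  -0.45  0.   -0.72 -0.65]
e 1 0 30 [-0.56  0.72 -0.04 -0.99 -1.41 -2.34]
e 1 0 40 [-0.48  0.64 -0.09 -0.9  -1.27 -2.44]
e 1 0 50 [-0.38  0.51 -0.12 -0.76 -1.18 -2.63]
e 1 0 60 [-0.23  0.4  -0.16 -0.6  -1.09 -2.86]
e 1 0 75 [ 0.03  0.3  -0.22 -0.3  -1.    3.01]
e 1 0 90 [ 0.29  0.3  -0.26  0.   -1.01  2.6 ]
e 1 0 110 [ 0.49  0.41 -0.27  0.28 -1.15  2.25]
e 1 -0.05 30 [-0.58  0.68 -0.16 -0.99 -1.39 -2.27]
e 1 -0.05 40 [-0.51  0.59 -0.2  -0.9  -1.24 -2.37]
e 1 -0.05 50 [-0.39  0.45 -0.23 -0.77 -1.15 -2.58]
e 1 -0.05 60 [-0.23  0.33 -0.27 -0.61 -1.05 -2.83]
e 1 -0.05 75 [ 0.06  0.22 -0.33 -0.3  -0.96  2.99]
e 1 -0.05 90 [ 0.34  0.22 -0.37  0.   -0.98  2.55]
e 1 -0.05 110 [ 0.55  0.34 -0.37  0.26 -1.13  2.19]
e -1 0 30 [-0.56  0.72 -0.04 -0.99 -1.41  0.8 ]
e -1 0 40 [-0.48  0.64 -0.09 -0.9  -1.27  0.7 ]
e -1
[... 1291 characters left out ...]
 -1 0 30 [-0.56  0.72 -0.04 -0.99 -1.41  2.37]
n -1 0 40 [-0.48  0.64 -0.09 -0.9  -1.27  2.27]
n -1 0 50 [-0.38  0.51 -0.12 -0.76 -1.18  2.09]
n -1 0 60 [-0.23  0.4  -0.16 -0.6  -1.09  1.86]
n -1 0 75 [ 0.03  0.3  -0.22 -0.3  -1.    1.44]
n -1 0 90 [ 0.29  0.3  -0.26  0.   -1.01  1.03]
n -1 0 110 [ 0.49  0.41 -0.27  0.28 -1.15  0.68]
n -1 -0.05 30 [-0.58  0.68 -0.16 -0.99 -1.39  2.44]
n -1 -0.05 40 [-0.51  0.59 -0.2  -0.9  -1.24  2.34]
n -1 -0.05 50 [-0.39  0.45 -0.23 -0.77 -1.15  2.13]
n -1 -0.05 60 [-0.23  0.33 -0.27 -0.61 -1.05  1.88]
n -1 -0.05 75 [ 0.06  0.22 -0.33 -0.3  -0.96  1.42]
n -1 -0.05 90 [ 0.34  0.22 -0.37  0.   -0.98  0.98]
n -1 -0.05 110 [ 0.55  0.34 -0.37  0.26 -1.13  0.62]
```

```bash
python3 - <<'E'
from h import *
q,_,_=qtool(np.pi/2,"e",-1)
print(readout.current_gripper_width())
p=readout.current_eef_pos()
env.servo_line([p[0],p[1],.40],max_speed=.2)
env.movep(W(-.038,-.085,.40),q)
env.servo_line(W(-.038,-.085,.09),max_speed=.2)
env.servo_line(W(-.038,-.080,.058),max_speed=.06)
print(readout.current_t(),readout.current_force())
P=vision.capture("side"); save(P,"c_side",4,(190,140,390,290))
w=vision.capture("wrist"); save(w,"c_wrist")
E
```

```text
0.08727180077440441
6.95 [-0.18451589 -0.34933934 -0.58866389]
```

View pics/c_side.png

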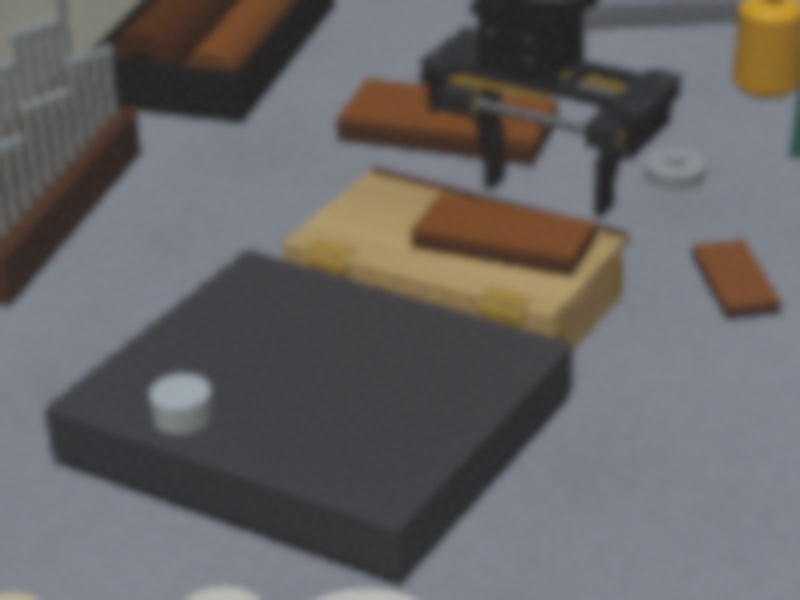

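View pics/c_wrist.png

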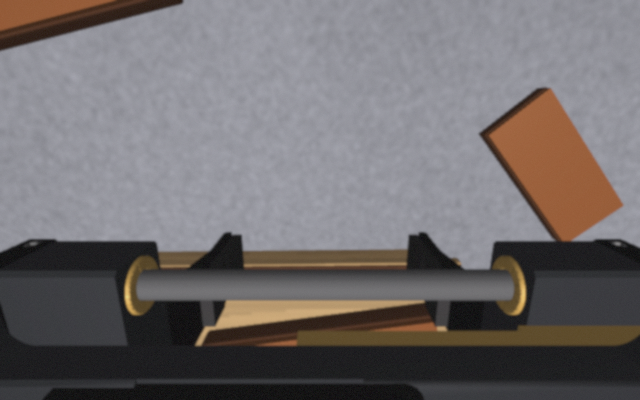

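The fingertips are just in front of the strop, at about (490,183) and (603,208) in the enlarged side picture. Now the push.

```bash
python3 - <<'E'
from h import *
for bb in (-.045,-.01,.03,.07,.108):
    env.servo_line(W(-.038,bb,.058),max_speed=.06); print(bb,np.round(readout.current_force(),2))
env.servo_line(W(-.038,.103,.058),max_speed=.05)
env.servo_line(W(-.038,.100,.20),max_speed=.2)
env.servo_line(W(-.038,-.10,.30),max_speed=.25)
print(readout.current_t())
p=vision.capture("top"); w=cloud(p); save(p,"d_top",4,(215,120,375,240))
p2=vision.capture("side"); w2=cloud(p2); save(p2,"d_side",4,(190,140,390,290))
for pp,ww in ((p,w),(p2,w2)):
  for lab in ["strop","lid","rivet_tin"]:
    for r in nets.silhouettes(pp,lab)[:3]:
        q=ww[r["mask"]]; q=q[np.isfinite(q[:,0])]; m=np.median(q[:,2]); t=q[abs(q[:,2]-m)<.006]
        rc=cv2.minAreaRect((t[:,:2]*1000).astype(np.float32)); c=np.array([*rc[0],0])/1000-LC
        print(lab,round(m,3),np.round(rc[0]),np.round(rc[1]),round(rc[2],1),"e,b",np.round([c@e,c@b],3))
E
```

```text
-0.045 [-0.47 -0.36 -0.58]
-0.01 [ 0.46  0.11 -0.35]
0.03 [ 0.68 -0.22 -0.55]
0.07 [ 0.17 -0.98 -1.07]
0.108 [ 0.28 -0.76  0.18]
13.0833
strop 0.024 [ 610. -331.] [ 82. 180.] 88.3 e,b [ 0.141 -0.233]
strop 0.012 [ 324. -134.] [44. 94.] 25.9 e,b [-0.185 -0.114]
strop 0.065 [519. 112.] [21. 80.] 87.2 e,b [-0.058  0.173]
lid 0.051 [497. -81.] [104. 168.] 76.9 e,b [-0.03  -0.019]
rivet_tin 0.068 [648. 196.] [36. 38.] 57.8 e,b [0.046 0.286]
strop 0.015 [ 324. -133.] [ 45. 102.] 25.0 e,b [-0.185 -0.113]
strop 0.026 [ 610. -329.] [184.  97.] 1.0 e,b [ 0.141 -0.231]
strop 0.067 [538.  85.] [ 64. 132.] 75.4 e,b [-0.032  0.152]
lid 0.054 [531. -68.] [147. 233.] 77.1 e,b [-0.001  0.002]
lid 0.051 [ 561. -476.] [47. 30.] 3.1 e,b [ 0.13  -0.385]
rivet_tin 0.07 [647. 200.] [37. 38.] 29.5 e,b [0.044 0.29 ]
```

View pics/d_top.png

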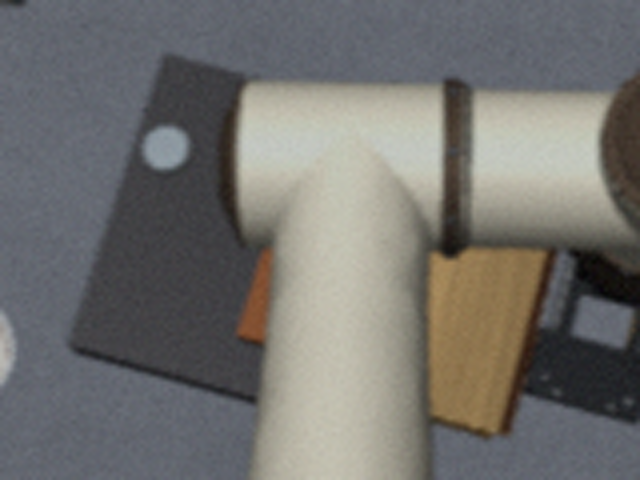

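View pics/d_side.png

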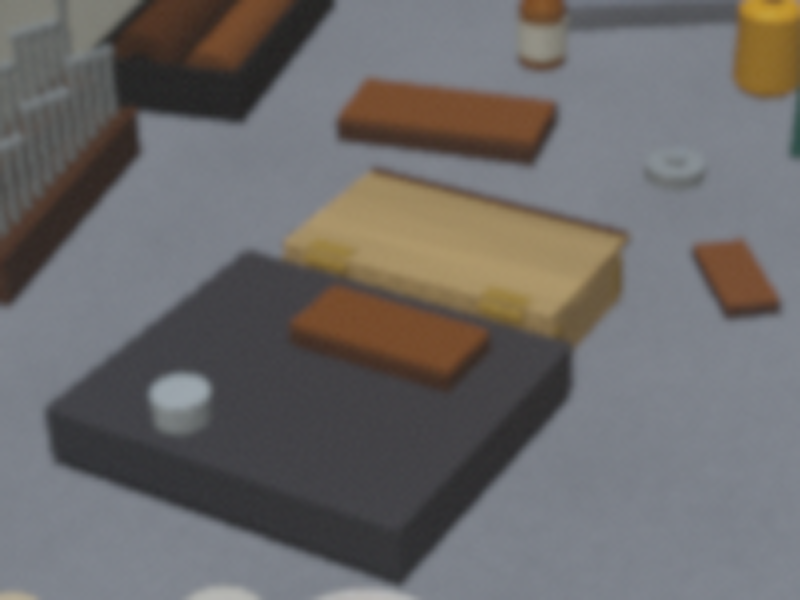

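The strop lies flat on the slab, about 54 mm past the hinge line, and the case and tin are unmoved. Before reaching under the lip, I'll pin down the lip's front edge from the earlier depth data.

```bash
python3 - <<'E'
from h import *
for n in ("top","side"):
    d=np.load(f"/tmp/{n}.npz"); w=d["w"]; im=d["im"].reshape(400,640,3)
    c=w-LC; E=c@e; B=c@b
    print(n)
    for lo in np.arange(-.09,.085,.004):
        if -.056<lo<.05: continue
        m=(B>=lo)&(B<lo+.004)&(E>.03)&(E<.10)
        if m.sum(): print(round(lo+.002,3),m.sum(),np.round(np.percentile(w[m][:,2],[10,50,90]),3),im[m].mean(0).astype(int))
    for ee in np.arange(-.125,.126,.01):
        pass
    m=(w[...,2]>.046)&(w[...,2]<.06)&(abs(B)<.075)
    for k,lo in enumerate((-.1,-.05,0,.05)):
        mm=m&(E>lo)&(E<lo+.05); print("e",lo,"b range",np.round(np.percentile(B[mm],[0.5,99.5]),4))
    mm=m&(abs(B)<.05); print("E range",np.round(np.percentile(E[mm],[.3,99.7]),4))
E
```

```text
top
-0.088 21 [-0.004 -0.001  0.001] [102 106 115]
-0.084 20 [-0.004 -0.     0.002] [102 106 115]
-0.08 21 [-0.004 -0.001  0.001] [102 106 116]
-0.076 20 [-0.006 -0.002  0.003] [101 106 114]
-0.072 16 [-0.002  0.     0.003] [ 96  98 105]
-0.068 18 [0.051 0.052 0.055] [82 77 78]
-0.064 21 [0.048 0.052 0.056] [62 45 37]
-0.06 21 [0.05  0.051 0.053] [66 45 29]
-0.056 23 [0.049 0.051 0.055] [107  84  56]
0.052 23 [0.048 0.05  0.055] [146 119  76]
0.056 20 [0.045 0.05  0.054] [139 112  66]
0.06 20 [0.05  0.052 0.055] [137 110  62]
0.064 20 [0.047 0.052 0.054] [135 109  63]
0.068 13 [0.01  0.047 0.05 ] [126 103  64]
0.072 13 [-0.003 -0.001  0.004] [120 111 103]
0.076 19 [-0.006 -0.001  0.002] [106 103 100]
0.08 43 [-0.002  0.014  0.044] [75 77 83]
0.084 23 [0.043 0.047 0.051] [47 48 50]
e -0.1 b range [-0.0701  0.0681]
e -0.05 b range [-0.0699  0.0638]
e 0 b range [-0.0692  0.0643]
e 0.05 b range [-0.0685  0.0683]
E range [-0.1146  0.3856]
side
-0.072 1 [0.053 0.053 0.053] [108 101 103]
-0.068 7 [0.052 0.053 0.054] [102  89  85]
-0.064 12 [0.052 0.055 0.057] [104  91  84]
-0.06 14 [0.053 0.055 0.057] [110  92  76]
-0.056 16 [0.052 0.054 0.058] [126 106  78]
0.052 12 [0.053 0.054 0.056] [158 136  91]
0.056 14 [0.053 0.054 0.055] [156 133  83]
0.06 18 [0.05  0.055 0.057] [154 132  87]
0.064 47 [0.039 0.046 0.056] [132 111  71]
0.068 48 [0.042 0.05  0.055] [135 113  71]
0.072 12 [0.046 0.048 0.052] [128 106  57]
0.076 2 [0.051 0.051 0.052] [137 114  59]
0.084 8 [0.048 0.049 0.051] [91 80 65]
e -0.1 b range [-0.0684  0.0739]
e -0.05 b range [-0.0687  0.0706]
e 0 b range [-0.0677  0.0688]
e 0.05 b range [-0.0673  0.0737]
E range [-0.5904  0.8244]
```

The lip edge sits at b ≈ -0.069, about 1 mm further out than assumed, so I'll shift the hinge to match. Next I set the gripper to 36 mm and bring the lower finger under the lip.

```bash
cat >> h.py <<'E'
H=LC+.0665*b+.044*zz
R0=.125
def cage(ph,g,th=None,off=0.,drop=0.,s=1):
    th=(np.radians(40)+ph*50/90 if ph<np.pi/2 else ph) if th is None else th
    q,d,n=qtool(th,"n",s)
    l=-np.cos(ph)*b+np.sin(ph)*zz; m=-np.sin(ph)*b-np.cos(ph)*zz
    c=.010*np.tan(th-ph)
    T=H+R0*l+(c+drop)*m
    return T+g/2*n-off*d, q
E
python3 - <<'E'
from h import *
gripper_to(.036); g=readout.current_gripper_width(); print(g)
p0,q0=cage(0,g,off=.12,drop=.003)
print(np.round(p0,3),env.ik(p0,q0))
env.movep(p0,q0)
p1,q1=cage(0,g,off=.025,drop=.003)
env.servo_line(p1,max_speed=.1)
print(readout.current_t(),np.round(readout.current_force(),2),np.round(readout.current_eef_pos()-p1,4))
p=vision.capture("side"); save(p,"e_side",4,(230,120,390,240))
for n in ("top","wrist"): p=vision.capture(n); save(p,"e_"+n)
E
```

```text
0.03583351602056023
[ 0.497 -0.204  0.123] [-0.59840984  0.56682972  0.025362   -0.81124371 -1.4615121  -0.94619977]
16.4583 [0.68 0.09 0.22] [ 0.0002 -0.0006  0.0003]
```

View pics/e_side.png

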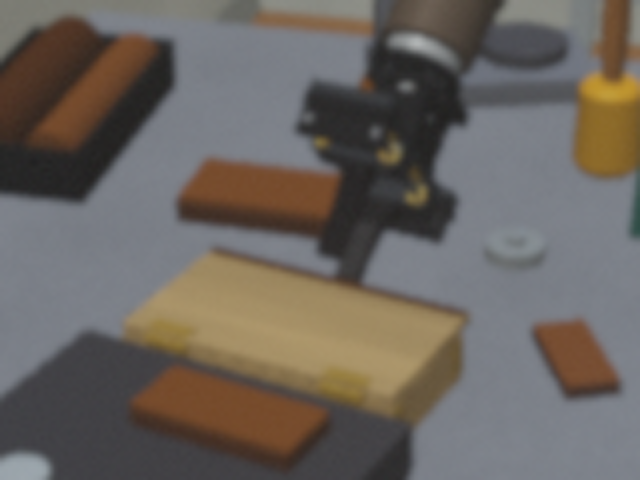

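View pics/e_wrist.png

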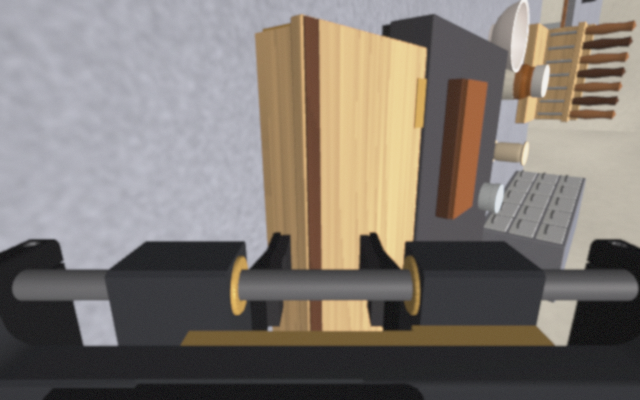

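View pics/e_top.png

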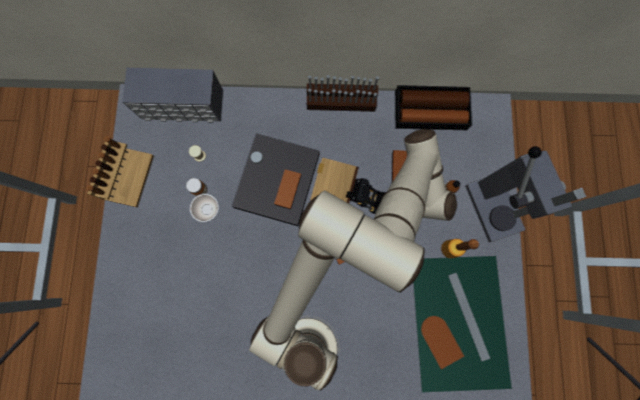

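The wrist view shows the two fingers at about x = 275 and 375, on either side of the dark lip at x ≈ 312. The hand is clear of everything and the force reading is near zero. I'll insert and lift slightly, then check.

```bash
python3 - <<'E'
from h import *
g=readout.current_gripper_width()
p1,q1=cage(0,g,off=0,drop=.003); env.servo_line(p1,max_speed=.04)
print(np.round(readout.current_force(),2))
for a in (0,4,9,14):
    p1,q1=cage(np.radians(a),g); env.servo_line(p1,max_speed=.05,rotation=q1)
    print(a,np.round(readout.current_force(),2))
print(readout.current_t())
p=vision.capture("side"); save(p,"f_side",4,(230,120,390,240))
p=vision.capture("wrist"); save(p,"f_wrist")
E
```

```text
[0.21 0.03 0.67]
0 [ 0.24 -0.27 -0.41]
4 [-1.21 -1.34 -1.95]
9 [-0.05 -1.77 -0.11]
14 [ 0.44  0.1  -0.86]
18.6917
```

View pics/f_side.png

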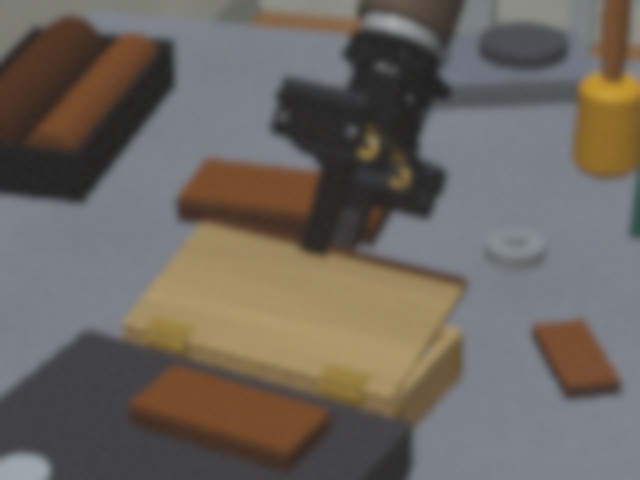

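View pics/f_wrist.png

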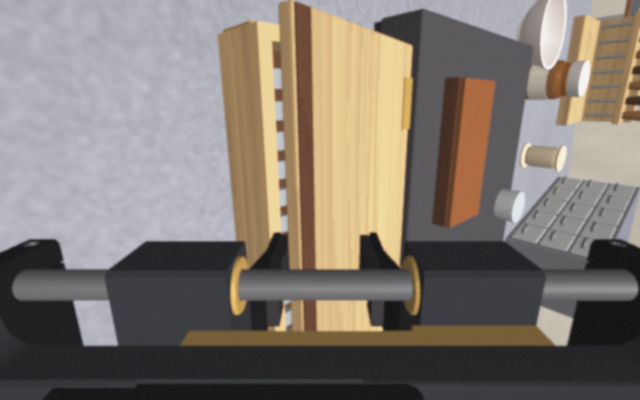

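The lid is open a crack, with the stamps visible at about (280,130), and it sits between the two fingers. I'll continue up to 60°, narrow the fingers, then go over.

```bash
python3 - <<'E'
from h import *
g=readout.current_gripper_width()
for a in range(21,64,6):
    p1,q1=cage(np.radians(a),g); env.servo_line(p1,max_speed=.05,rotation=q1)
    f=readout.current_force(); print(a,np.round(f,2))
    if np.linalg.norm(f)>12: print("STOP"); break
print(readout.current_t())
p=vision.capture("side"); save(p,"g_side",4,(230,120,390,240))
p=vision.capture("wrist"); save(p,"g_wrist")
E
```

```text
21 [ 0.93 -0.76 -1.59]
27 [-0.45 -1.33 -0.07]
33 [ 0.99 -1.55 -0.45]
39 [-0.08 -1.35  0.28]
45 [ 0.02 -1.82 -0.1 ]
51 [ 0.51 -1.61  0.1 ]
57 [ 0.07 -0.37 -0.15]
63 [-0.99 -0.84 -0.4 ]
22.1667
```

View pics/g_side.png

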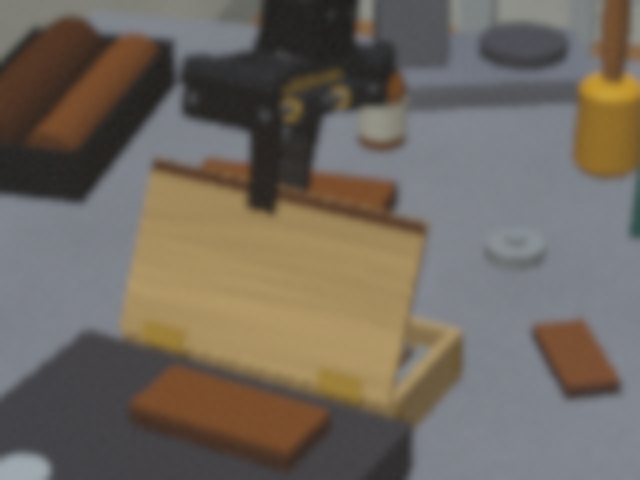

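View pics/g_wrist.png

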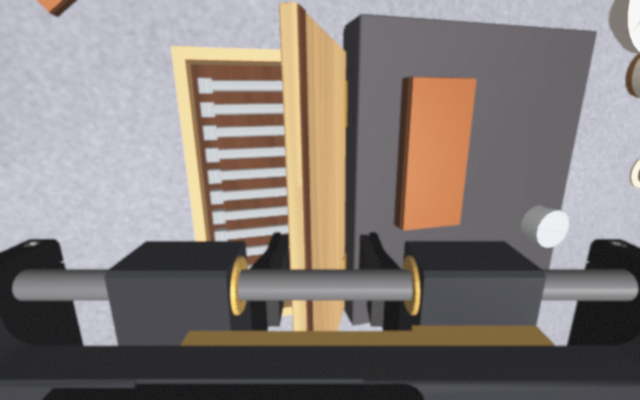

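The lid is at about 63°, still inside the open fingers. Next: narrow the fingers and carry it over.

```bash
python3 - <<'E'
from h import *
gripper_to(.022); g=readout.current_gripper_width(); print(g,np.round(readout.current_force(),2))
for a in list(range(68,110,5))+[109]:
    p1,q1=cage(np.radians(a),g); env.servo_line(p1,max_speed=.04,rotation=q1)
    f=readout.current_force(); print(a,np.round(f,2))
    if np.linalg.norm(f)>12: print("STOP"); break
print(readout.current_t())
p=vision.capture("side"); save(p,"i_side",4,(230,120,390,240))
p=vision.capture("wrist"); save(p,"i_wrist")
E
```

```text
0.022115460350538067 [-0.55 -0.1   0.23]
68 [-0.17 -0.6   0.74]
73 [-0.96 -0.13 -0.25]
78 [ 0.66  0.16 -0.15]
83 [0.77 1.54 1.1 ]
88 [-0.45 -1.25  0.55]
93 [-0.93  0.36 -0.99]
98 [ 0.59  0.54 -0.3 ]
103 [0.36 0.64 0.31]
108 [0.16 0.08 0.23]
109 [-0.15  0.54 -0.43]
26.8
```

View pics/i_side.png

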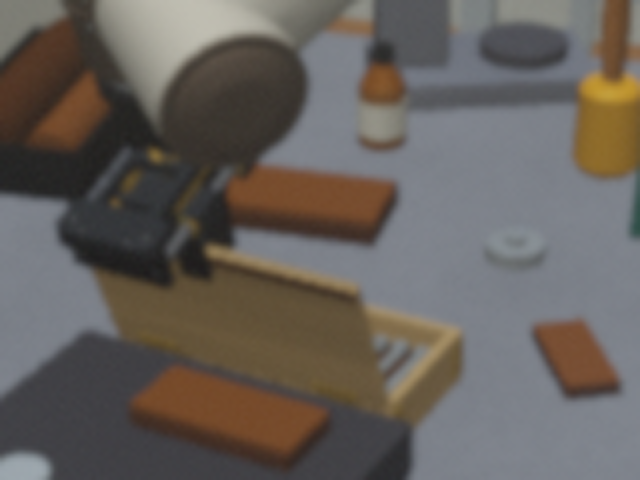

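View pics/i_wrist.png

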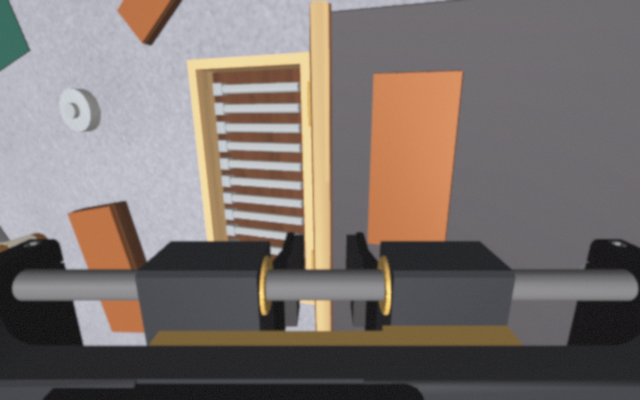

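The lid is fully back. In the wrist view its edge, at x = 320, lies midway between the fingers (295 and 355), so it's resting on its stop. Now I'll retract along the finger direction and check.

```bash
python3 - <<'E'
from h import *
gripper_to(.034)
d=Rot.from_quat(readout.current_tcp_rot()).as_matrix()[:,0]
p=np.array(readout.current_eef_pos())
env.servo_line(p-.04*d,max_speed=.06)
env.servo_line(p-.12*d,max_speed=.15)
q=readout.current_eef_pos(); 
env.servo_line([q[0]-.12,q[1]-.15,.40],max_speed=.2)
print(readout.current_t())
pt=vision.capture("top"); save(pt,"j_top"); ps=vision.capture("side"); save(ps,"j_side",4,(190,120,390,270))
for n,P in (("top",pt),("side",ps)):
    w=cloud(P); c=w-H; E=c@e; B=c@b; Z=c[...,2]
    m=(abs(E)<.1)&(B>-.03)&(B<.09)&(Z>.035)&(Z<.16)
    print(n,m.sum(),"lid angle deg",np.degrees(np.arctan2(Z[m],-B[m])) .mean() if m.sum() else None)
    for lab in ("strop","case","rivet_tin","anvil","maul","water_bowl","thread_spool"):
        for r in nets.silhouettes(P,lab)[:3]:
            x=w[r["mask"]]; x=x[np.isfinite(x[:,0])]; md=np.median(x[:,2]); t=x[abs(x[:,2]-md)<.006]
            rc=cv2.minAreaRect((t[:,:2]*1000).astype(np.float32)); print(n,lab,round(r["confidence"],2),round(md,3),np.round(rc[0]),np.round(rc[1]),round(rc[2]))
E
```

```text
30.2667
top 260 lid angle deg 110.5839641353708
top strop 0.79 0.012 [ 324. -135.] [44. 95.] 26
top strop 0.67 0.024 [ 611. -331.] [ 83. 181.] 88
top strop 0.65 0.065 [506.  98.] [42. 61.] 76
top case 0.57 0.031 [530. -61.] [112. 229.] 78
top rivet_tin 0.64 0.047 [481. 146.] [196. 170.] 22
top rivet_tin 0.2 0.054 [669. 416.] [41. 35.] 47
top anvil 0.69 0.013 [ 399. -302.] [46. 50.] 1
top maul 0.58 0.084 [ 346. -491.] [57. 53.] 2
top water_bowl 0.38 0.029 [433. 399.] [26. 11.] 48
top water_bowl 0.36 0.03 [530. -63.] [112. 224.] 77
top water_bowl 0.32 0.013 [ 400. -301.] [45. 44.] 45
top thread_spool 0.68 0.053 [669. 418.] [40. 42.] 73
top thread_spool 0.28 0.013 [ 399. -302.] [46. 50.] 1
side 1331 lid angle deg 115.84862101389197
side strop 0.89 0.067 [539.  86.] [ 66. 134.] 76
side strop 0.72 0.026 [ 611. -325.] [186. 106.] 2
side strop 0.59 0.015 [ 324. -131.] [ 44. 100.] 25
side case 0.71 0.098 [554.  23.] [ 11. 230.] 77
side rivet_tin 0.73 0.07 [647. 200.] [35. 38.] 27
side anvil 0.47 0.015 [ 402. -298.] [49. 51.] 33
side maul 0.98 0.083 [ 346. -479.] [55. 51.] 19
side water_bowl 0.83 0.025 [468. 374.] [82. 94.] 15
side thread_spool 0.55 0.043 [665. 429.] [36. 18.] 23
```

View pics/j_top.png

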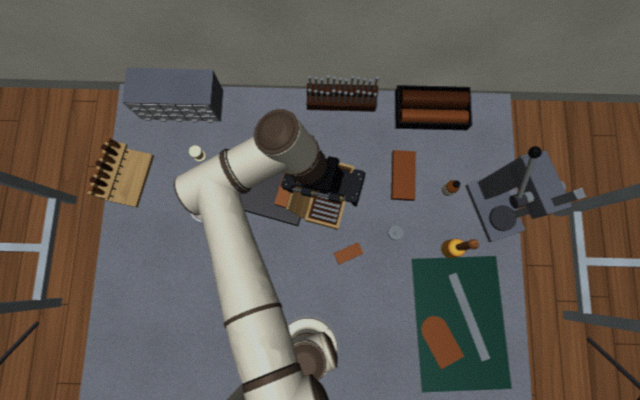

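View pics/j_side.png

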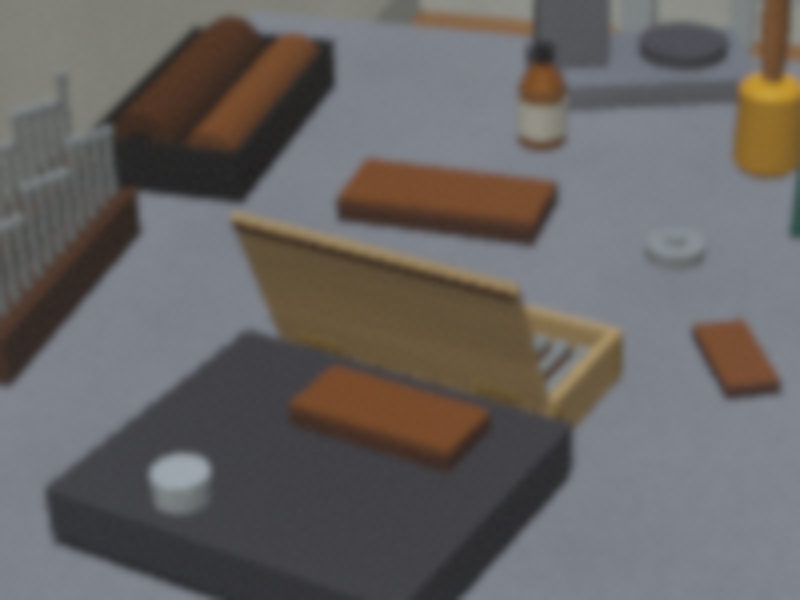

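The lid rests back at about 111–112°. The side fit's 116° includes the 8 mm board thickness, because that camera sees the rear face. The strop is flat on the slab and the other things are in place. The gripper is well above everything, so I'm handing in.

```bash
python3 - <<'E'
from h import *
env.hold(.5); print(np.round(readout.current_force(),2),readout.current_eef_pos(),readout.current_t()); env.close_job()
E
```

```text
[-0.35  0.54  0.4 ] [ 0.45005268 -0.06856066  0.40001656] 31.5667
the job is handed in; nothing more can be done
```

The job is handed in at 31.6 s of the 64 s allowed: the strop lies on the slab, and the lid rests all the way back by itself.

- **Strop:** I slid it back off the lid with the open fingers. It lies flat on the slab with its near edge about 54 mm past the hinge line, clear of the case and the tin.
- **Lid:** I lifted it with a fingertip under the lip and kept it between the two fingers past upright, so it was lowered onto its stop rather than dropped. Wrist force readings between moves stayed under about 3 N.
- **Final checks:** The lid reads 111° in the top view and 116° in the side view. The side camera sees the back face of the board, so it reads high, and both fit the 112° stop.
- **Other things:** The case, tin, anvil, maul and bowl were within a few mm of where they started, which is about the measuring noise. I checked the spool and dye bottles only by eye, with no starting position measured for them.
- **Disagreements:** With the arm in the way, the last top view gave poor readings for the strop, tin and bowl. For those I relied on the side view.

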